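# Close the airbrush pot and set its air valve

## Robot

A 6-joint arm with a two-finger parallel gripper is mounted at the origin on the work surface. World frame = base frame: x ahead of the robot, y to its left, z up, the work surface at z = 0. Lengths are in mm, angles in rad, forces in N, time in s.
With the tool pointing down it reaches from about 350 to 775 mm from the base axis. Payload 7.3 kg.
Tool frame: the origin (TCP) lies on the centre line of the jaws, within the pads' length; the fingertips stand bot.tip_reach ahead of it and the grasp point (between the pads) lies 6 mm ahead of it (bot.tip_reach is the distance from the TCP to the fingertips, in mm); z points along the fingers, y is the direction in which the jaws open and shut (so a half turn about z gives the same grasp; the last joint's range is limited). The gripper opens to 92 mm and grips with 3 to 60 N. Pads are 19 mm wide; open, the fingers measure 130 mm over their backs; the gripper's body (75 mm by 190 mm) begins 47 mm behind the grasp point.
Start: joints at [1.043, 0.342, 1.524, -0, 1.275, -0.146], TCP at [195.597, 487.221, 251.741] pointing down, gripper open.
Joint ranges: [-2.53, 2.53], [-0.77, 2.02], [0.04, 2.7], [-1, 4.14], [0.28, 2.66], [-3.11, 3.11]. Speed limits (rad/s): [2.57, 2.57, 3.14, 3.14, 3.14, 3.14].

## Interface

Orientations are given as [roll, pitch, yaw] about the fixed x, y, z axes, in that order (R = Rz(yaw) Ry(pitch) Rx(roll)).
In Python, from plant import bot gives the robot as it stands.
- The arm moves only by the tool step_arm, never from a script. Its argument "deltas" is a list of rows, each a list of 6 numbers: the shift along the tool's x, y, z in mm, then the turn, a rotation vector about the tool's x, y, z in rad. A call has 1 to 5 rows; each row is the pose to reach, as a shift and turn from the pose commanded when the call began, along the tool's axes at that moment; what a row does not reach only later rows make up. A row lasts 1/12 s, in which the tool goes at most 41.7 mm and 7.16 degrees, less where a joint would pass 70% of its speed; a pose out of reach is approached as far as the arm can. A call with a gripper value outside its range is refused whole. "fingers" is the finger opening in mm, from 0 to 91.8, set as the call begins (left out, the last holds). The fingers move at their own pace and stop on an object; the grip force is fixed at half the most. Time passes only in rows, so rows that repeat a pose let the fingers close. It gives the time, the measured TCP pose, the force and the opening at its end, in the units of the state.
- bot.get_obs(): the state, without advancing time (a new reading comes with each control period).
- bot.capture(name): name is "scene" or "top"; returns a dict with "color" (384x512x3 uint8, red, green, blue), "fx", "fy", "cx", "cy" (pixels), "k1" (the pictures are not rectified: a ray, as slopes to the right and down, at radius r is drawn at 1 + k1 r^2 times it, then the intrinsics apply), "R" (3x3) and "t" (3): a world point X has camera coordinates R X + t. Camera axes: x right, y down, z forward; pixel columns grow to the right and rows downward; lengths in mm; the calibration is good to about 2 mm. A picture is of the moment at which its call begins. There is no depth.
- bot.close_job(): hands the job in, once; it reports no verdict.
Trained networks look in a picture, given as the dict that the camera call returned (one of the last four; its "shot" number tells which), for a name from the list of things; names that differ only in an ending like _2 or _b are one class to them, and where a whole thing is asked for, a point or a joint stands for the part that bears it (a point fixed in the world has none). Each returns a list of dicts, best first, with "p" (0 to 1); they miss things now and then, are a little off and sometimes report something else, mostly with a low value. They report only what shows in the picture. A call takes as long as a camera call. They do not tell look-alikes from the thing itself.
- bot.boxes_of(query, picture): "rect" ([centre column, centre row, width, height] in pixels, round what is visible of it).
The state is a dict: "time": time; "joint_positions": joint angles; "dq": joint speeds; "tau": joint torques, N m; "tool_pos": TCP position; "tcp_rot": TCP orientation; "contact_force": force on the tool from outside, world axes, zero at the start; "moment": the same for the moment, N m; "grip_width": finger opening in mm.
Only numpy, scipy, OpenCV 4.12 (cv2) and the standard library are available. Lean on these libraries where they do the work, as an engineer would, in place of code of your own. Each camera call takes 0.05 s, during which the arm holds its last target. There are 200 camera calls.

## Task

Get the airbrush air station ready: put the loose lid on the open pot so that it sits fully down, and let go of it. Then take the upright handle on the valve wheel, turn the wheel clockwise (seen from above) until it is closed at its stop, and from the stop back it off exactly two full turns counterclockwise. Finish while still gripping the handle between the fingers with the wheel at that setting; do not let go, and leave the mug, the ink jar and the eraser where they are.

Things in the scene. Friction and masses are not known exactly. Their poses are not given: they have to be found in the camera images.
- station: Fixed air station, turned up to 0.3 rad: dark steel plate 130 x 360 mm (local x, y), 8 mm thick, with an open aluminium pot at its local +y end, a brass valve with a grey handwheel at its -y end, and between them a pipe with a round gauge, top 97 mm above the table. Origin: centre of the plate's underside, on the table; z up.
- pot_mouth (a point): Centre of the pot's mouth, level with its rim, 98 mm above the table, 120 mm from the station's centre along local +y. The pot is 90 mm across outside, 82 mm inside, and open (a small bottle stands inside it, top 20 mm below the rim).
- lid: Loose pot lid, about 0.16 kg: black plug 74 mm across, 8 mm high; above it an aluminium flange 94 mm across, 5 mm thick; on top a black knob 26 mm across, 23 to 51 mm above the underside. Origin: centre of the plug's underside; z up. Starts plug down on the desk left or right of the station. Seated, the plug is inside the pot (4 mm clear all round), origin 8 mm below pot_mouth.
- valve_axis (a point): Fixed point on the vertical turning axis of the valve wheel, at the height of the handle's middle, 140 mm above the table, 120 mm from the station's centre along local -y.
- valve (a joint): Wheel turn in rad: 0 at the hard closed stop, growing counterclockwise seen from above (opening), up to 22; starts 1.5 to 6.2. Turning takes about 2 N at the handle; it stays where left. The grey wheel is 102 mm across, upper face 110 mm above the table, hub no higher. At 0 the handle stands on the station's local -x side of the axis.
- handle: Upright black cylindrical handle on the wheel's rim, 22 mm across, 54 mm high, from 113 to 167 mm above the table; it circles the valve axis at 45 mm radius and spins freely on its own pin, so fingers that grip it need not turn with the wheel. Origin: its middle, 140 mm above the table.
- mug: White mug with a handle, 80 mm across, 95 mm high; origin at the underside's centre. Leave alone.
- ink_jar: Small capped jar, 52 mm across, 60 mm high, beyond the station; origin at the underside's centre. Leave alone.
- eraser: White eraser 22 x 55 x 13 mm lying on the robot's side of the station; origin at the underside's centre. Leave alone.
There are look-alikes about, which are no part of the job. Of the things that look like the lid, take the one that is nearest to the robot's base at the start.

How it is judged:
By the outcome, as a careful person would: the job done as asked, in the order asked, and still so for the second after the job is handed in, while the arm keeps its last pose, push and grip.
It also fails if it takes over 72 s, if anything falls off the work surface, if the arm or the gripper's body presses on something with over 40 N, if the wrist force passes 120 N, or if a joint passes its speed limit or range.

## Working session

There is one attempt and no reset: what is moved stays moved. The work goes in short steps, Python scripts to look and compute and a tool call to move; the robot and the scene stay as the last step left them, time stands still between calls to the robot, and variables do not carry over. Pictures are saved under pics/ and viewed, about 8 in all and at most 12, crops included, and the job is handed in when it is done.

Besides the shell and the picture viewer there is one more tool, called as name(argument=value, ...) on one line, values as JSON. step_arm: Moves the arm, as the interface text tells. Its arguments: {"type":"object","properties":{"deltas":{"type":"array"},"fingers":{"type":"number"}},"required":["deltas"]}

```bash
ls; mkdir -p pics
cat > h.py <<'E'
import numpy as np, cv2
from plant import bot
def ray(c,uv):
    K=np.array([[c["fx"],0,c["cx"]],[0,c["fy"],c["cy"]],[0,0,1.]])
    d=np.array([(uv[0]-c["cx"])/c["fx"],(uv[1]-c["cy"])/c["fy"]]); s=d.copy()
    for _ in range(20): s=d/(1+c["k1"]*(s@s))
    R=np.array(c["R"]);t=np.array(c["t"])
    return -R.T@t, R.T@np.r_[s,1]
def atz(c,uv,z):
    o,d=ray(c,uv); return o+d*(z-o[2])/d[2]
def proj(c,X):
    p=np.array(c["R"])@np.array(X,float)+np.array(c["t"]); s=p[:2]/p[2]; s=s*(1+c["k1"]*(s@s))
    return np.array([c["fx"]*s[0]+c["cx"],c["fy"]*s[1]+c["cy"]])
def tri(c1,u1,c2,u2):
    o1,d1=ray(c1,u1);o2,d2=ray(c2,u2)
    a=np.linalg.lstsq(np.c_[d1,-d2],o2-o1,rcond=None)[0]
    p,q=o1+a[0]*d1,o2+a[1]*d2
    return (p+q)/2,np.linalg.norm(p-q)
def save(c,n,sc=1.5,crop=None):
    im=c["color"][:,:,::-1]
    if crop: x0,y0,x1,y1=crop; im=im[y0:y1,x0:x1]
    cv2.imwrite("pics/"+n,cv2.resize(im,None,fx=sc,fy=sc,interpolation=cv2.INTER_CUBIC))
E
python3 - <<'E'
from h import *
print(bot.get_obs(),bot.tip_reach)
cs={n:bot.capture(n) for n in("scene","top")}
for n,c in cs.items():
    save(c,n+"0.png"); print(n,c["fx"],c["k1"],-np.array(c["R"]).T@np.array(c["t"]),np.round(c["R"],3).tolist())
    for q in("lid","handle","valve","pot_mouth","station","mug","ink_jar","eraser"):
        for b in bot.boxes_of(q,c)[:4]: print(q,round(b["p"],2),np.round(b["rect"],1),np.round(atz(c,b["rect"][:2],0)[:2]))
E
```

```text
pics
{'time': 0.0, 'joint_positions': array([ 1.04299228e+00,  3.42706198e-01,  1.52502157e+00, -8.97389189e-06,
        1.27535857e+00, -1.45990800e-01]), 'dq': array([-5.61473221e-04, -1.20574276e-03, -6.55634955e-05, -9.57713541e-04,
       -1.61556234e-03, -7.18934086e-04]), 'tau': array([-3.94507069e-04, -4.31224322e+01, -2.44219369e+01,  7.18078902e-02,
        5.58430958e-02, -1.11253182e-04]), 'tool_pos': array([195.41065278, 486.88933514, 251.05190626]), 'tcp_rot': array([-3.14011361e+00, -2.08800154e-04,  2.75978187e+00]), 'contact_force': array([-0.34922703,  0.02908718,  0.00969819]), 'moment': array([0.01804054, 0.00571964, 0.06445909]), 'grip_width': 91.82187354295668} 25.0
scene 400.8193000860956 -0.08141207284554366 [1308.62941153  145.0925979  1070.78708129] [[-0.168, 0.986, 0.013], [0.777, 0.14, -0.614], [-0.607, -0.093, -0.789]]
lid 0.94 [349.8 200.3  23.8  21. ] [486. 311.]
lid 0.91 [389.9 203.6  28.1  27.1] [476. 445.]
lid 0.78 [337.  235.7  27.6  25.8] [631. 277.]
valve 0.82 [212.5 186.1  28.6  29.5] [ 509. -152.]
pot_mouth 0.59 [253.1 196.4 112.4  54.4] [527.  
[... 268 characters left out ...]
70020508594 -0.017887035034906195 [ 456.26659876   59.48473386 1269.06076603] [[0.025, -1.0, 0.018], [-0.994, -0.027, -0.11], [0.111, -0.015, -0.994]]
lid 0.89 [111.1 231.9  32.4  35.1] [470. 452.]
lid 0.82 [174.6 177.2  33.9  32.2] [631. 280.]
lid 0.56 [161.8 226.6  33.8  34.6] [489. 310.]
handle 0.64 [321.6 174.6   9.5   7.6] [ 650. -142.]
valve 0.74 [322.1 189.6  36.7  45.9] [ 606. -144.]
pot_mouth 0.88 [274.1 204.5 132.3  72.4] [560.  -7.]
station 0.91 [275.2 206.9 130.5  68.4] [553. -10.]
mug 0.68 [399.9 230.4  45.2  28.3] [ 495. -368.]
ink_jar 0.66 [268.1 136.9  20.5  16.9] [756.  14.]
eraser 0.71 [241.8 270.4  19.7  11.4] [372.  80.]
eraser 0.53 [400.1 228.4  47.   27.4] [ 501. -369.]
```

View pics/scene0.png

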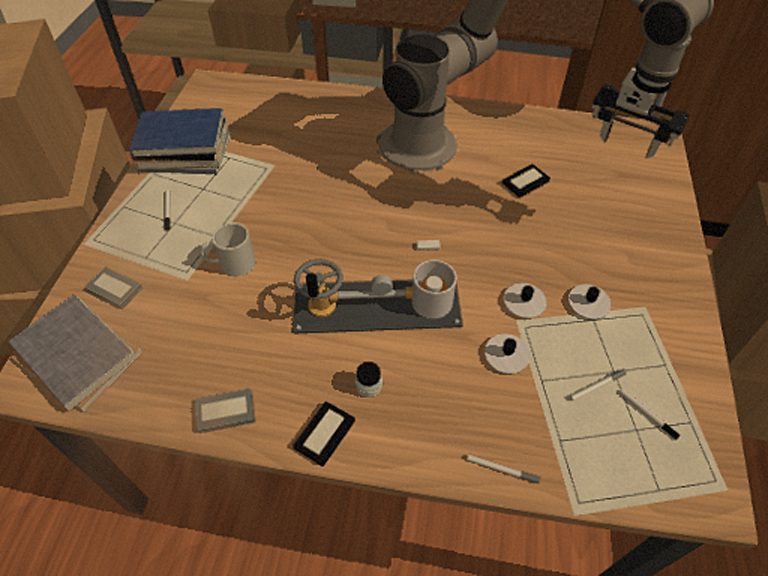

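View pics/top0.png

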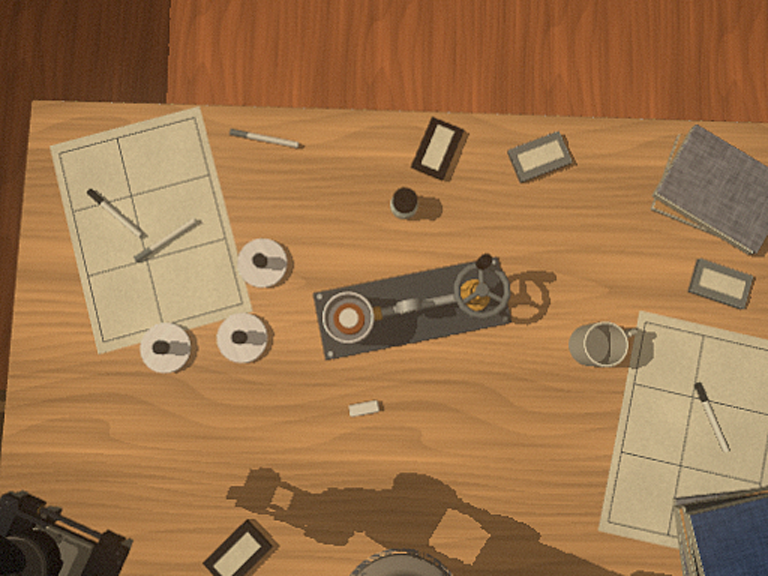

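The scene view shows three lid look-alikes at about (349,200), (390,203) and (337,236) px. The station has its pot at (289,193) and its wheel at (212,186). The top view agrees. The lid nearest the base is the one at about (487,310) mm, so next I'll zoom in.

Run:
```python
from h import *
t=bot.capture("top"); s=bot.capture("scene")
A=cv2.resize(t["color"][160:250,135:355],None,fx=3.6,fy=3.6,interpolation=cv2.INTER_CUBIC)
B=cv2.resize(s["color"][165:245,180:400],None,fx=3.6,fy=3.6,interpolation=cv2.INTER_CUBIC)
cv2.imwrite("pics/z.png",np.vstack([A[:300],B[:290]])[:,:,::-1])
```

```text
(no output)
```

View pics/z.png

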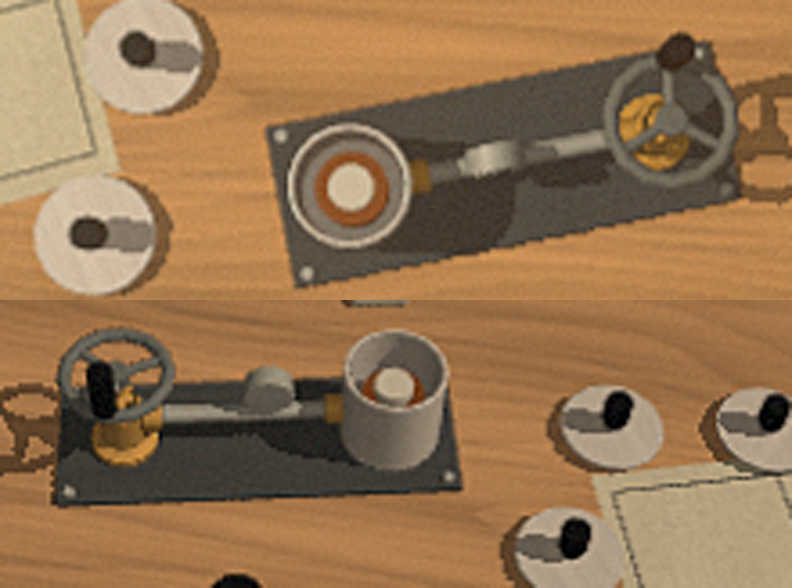

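The zoom shows the following (3.6x px):

| Item | Top crop | Scene crop |
|---|---|---|
| Pot rim centre | (350,185) | (395,368) |
| Wheel centre | (671,121) | (116,374) |
| Target lid flange | (95,235) | (611,425) |
| Handle | up-right of the wheel | left-front of the wheel |

Run:
```python
from h import *
t=bot.capture("top"); s=bot.capture("scene")
T=lambda x,y:np.array([135+(x+.5)/3.6-.5,160+(y+.5)/3.6-.5])
S=lambda x,y:np.array([180+(x+.5)/3.6-.5,165+(y-300+.5)/3.6-.5])
for n,a,b in(("pot",(349.5,185),(395.5,369)),("wheel",(671,121),(116,374)),("lidA flange",(95,235),(611,426)),("knobtop",(87,233),(619,402)),("handletop",(680,47),(100,368))):
    print(n,*[np.round(v,1) for v in tri(t,T(*a),s,S(*b))])
print("at z: pot",atz(t,T(349.5,185),98),atz(s,S(395.5,369),98))
print("wheel",atz(t,T(671,121),107),atz(s,S(116,374),107))
print("lid",atz(t,T(95,235),12),atz(s,S(611,426),12))
print("knob",atz(t,T(87,233),51),atz(s,S(619,402),51))
print("handle",atz(t,T(680,47),167),atz(s,S(100,368),167))
print("corn",[np.round(atz(t,T(*p),8)[:2]) for p in((267,129),(296,287),(738,198),(712,42))],[np.round(atz(s,S(*p),4)[:2]) for p in((53,503),(462,489))])
print(bot.get_obs()["time"])
```

```text
pot [531.7 108.6  99.2] 0.8
wheel [ 584.2 -124.9  105.1] 0.7
lidA flange [493.1 308.7  12.5] 1.4
knobtop [493.3 308.4  49.1] 0.2
handletop [ 629.  -120.7  169.6] 1.1
at z: pot [531.70717207 109.04424133  98.        ] [530.76953397 108.16453874  98.        ]
wheel [ 583.98020135 -124.25762979  107.        ] [ 585.68427928 -124.72992706  107.        ]
lid [493.05703047 309.52472704  12.        ] [492.85107241 308.07736497  12.        ]
knob [493.26327865 307.86465457  51.        ] [494.83618517 308.18621023  51.        ]
handle [ 629.34822929 -120.57928802  167.        ] [ 627.03284374 -122.03028666  167.        ]
corn [array([580., 179.]), array([457., 152.]), array([ 535., -194.]), array([ 659., -172.])] [array([ 659., -173.]), array([580., 180.])]
1.1
```

step_arm(deltas=[[-35, -5.6, 0, 0, 0, -0.0765], [-70, -11.2, 0, 0, 0, -0.153], [-105, -16.8, 0, 0, 0, -0.2295], [-140, -22.4, 0, 0, 0, -0.306], [-175, -28, 0, 0, 0, -0.382]])

```text
time: 1.52
tool_pos: [348.8, 395.0, 251.8]
tcp_rot: [3.141, 0.0, -3.137]
contact_force: [1.3, 0.7, 0.7]
grip_width: 91.7
```

step_arm(deltas=[[-33, -20, 15, 0, 0, 0], [-66, -40, 30, 0, 0, 0], [-99, -60, 50, 0, 0, 0], [-130, -78, 80, 0, 0, 0], [-146, -88, 115, 0, 0, 0]])

```text
time: 1.93
tool_pos: [495.5, 308.0, 141.5]
tcp_rot: [3.139, 0.006, 3.14]
contact_force: [-0.1, -0.4, 0.7]
grip_width: 91.5
```

step_arm(deltas=[[0, 0, 0, 0, 0, 0], [0, 0, 0, 0, 0, 0]], fingers=60)

```text
time: 2.1
tool_pos: [491.4, 307.9, 138.3]
tcp_rot: [-3.14, -0.005, 3.139]
contact_force: [0.1, 1.1, 0.1]
grip_width: 82.8
```

Run:
```python
from h import *
o=bot.get_obs();print(o["tool_pos"],o["tcp_rot"],o["grip_width"])
t=bot.capture("top"); s=bot.capture("scene")
A=cv2.resize(t["color"][180:280,90:250],None,fx=3,fy=3); B=cv2.resize(s["color"][130:230,280:440],None,fx=3,fy=3)
cv2.imwrite("pics/a.png",np.vstack([A,B])[:,:,::-1])
```

```text
[491.36470602 307.92369292 138.2739893 ] [-3.13973386 -0.00452027  3.13935141] 82.78082751406312
```

View pics/a.png

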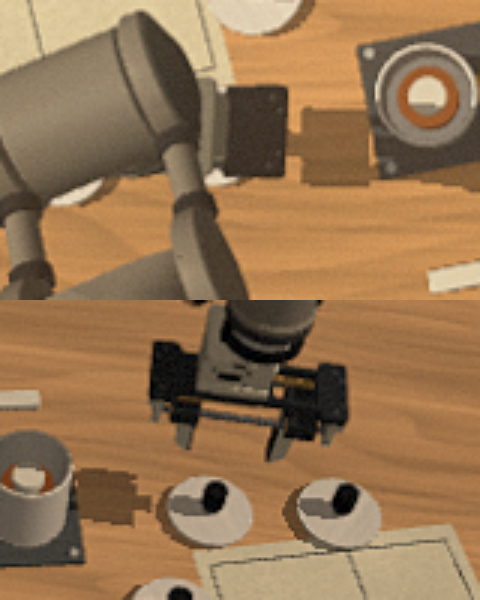

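The arm is clear of the neighbouring lids, and the jaws open along y above the target lid, which sits at about (205,510) in the scene crop. Next I descend.

step_arm(deltas=[[0, 0, 25, 0, 0, 0], [0, 0, 50, 0, 0, 0], [0, 0, 72, 0, 0, 0], [0, 0, 86, 0, 0, 0], [0, 0, 93, 0, 0, 0]])

```text
time: 2.62
tool_pos: [490.7, 310.4, 47.6]
tcp_rot: [3.141, 0.0, -3.139]
contact_force: [-0.1, -0.1, -0.5]
grip_width: 60.0
```

step_arm(deltas=[[0, 0, 0, 0, 0, 0], [0, 0, 0, 0, 0, 0], [0, 0, 0, 0, 0, 0], [0, 0, 0, 0, 0, 0], [0, 0, 0, 0, 0, 0]], fingers=15)

```text
time: 3.03
tool_pos: [492.1, 309.7, 48.7]
tcp_rot: [3.141, 0.002, -3.141]
contact_force: [0.4, 1.1, -0.5]
grip_width: 31.7
```

step_arm(deltas=[[0, 0, 0, 0, 0, 0], [0, 0, 0, 0, 0, 0], [0, 0, 0, 0, 0, 0]])

```text
time: 3.28
tool_pos: [492.0, 309.5, 48.4]
tcp_rot: [3.141, 0.001, -3.141]
contact_force: [-1.9, -0.5, 5.6]
grip_width: 25.5
```

step_arm(deltas=[[0, 0, -10, 0, 0, 0], [0, 0, -35, 0, 0, 0], [0, 0, -70, 0, 0, 0], [0, 0, -105, 0, 0, 0], [0, 0, -130, 0, 0, 0]])

```text
time: 3.7
tool_pos: [492.0, 309.4, 180.8]
tcp_rot: [3.141, 0.002, -3.141]
contact_force: [0.8, 0.4, -0.9]
grip_width: 25.4
```

step_arm(deltas=[[-4, -20, 0, 0, 0, 0], [-10, -50, 0, 0, 0, 0], [-16, -85, 0, 0, 0, 0], [-22, -115, 0, 0, 0, 0], [-26, -140, 0, 0, 0, 0]])

```text
time: 4.12
tool_pos: [517.6, 167.2, 177.9]
tcp_rot: [-3.141, -0.0, 3.141]
contact_force: [0.6, 0.1, -1.2]
grip_width: 25.5
```

step_arm(deltas=[[-4, -22, 0, 0, 0, 0], [-8, -42, 0, 0, 0, 0], [-11.5, -55, 0, 0, 0, 0], [-12, -60, 0, 0, 0, 0], [-12, -60, 0, 0, 0, 0]])

```text
time: 4.53
tool_pos: [529.7, 108.6, 177.6]
tcp_rot: [3.142, -0.0, 3.14]
contact_force: [0.1, 0.7, -0.7]
grip_width: 25.5
```

Run:
```python
from h import *
for i in range(2):
    t=bot.capture("top"); s=bot.capture("scene"); o=bot.get_obs();print(o["time"],o["tool_pos"],o["tcp_rot"],o["grip_width"],o["contact_force"])
for c in(t,s):
    for b in bot.boxes_of("lid",c): print(b)
A=cv2.resize(t["color"][150:250,220:360],None,fx=3,fy=3); B=cv2.resize(s["color"][130:230,220:360],None,fx=4,fy=4)
A=cv2.copyMakeBorder(A,0,100,0,0,0);cv2.imwrite("pics/b.png",np.hstack([cv2.resize(A,(420,400))[:,:240],B])[:,:,::-1])
```

```text
4.6333 [529.38115023 110.00488837 177.54171095] [ 3.14105016e+00 -3.59152413e-04 -3.14129352e+00] 24.981298035124915 [-0.80558384  0.33980892 -0.93604011]
4.7333 [529.360327   110.36395549 177.53510895] [ 3.14122968e+00 -2.01670659e-04 -3.14020290e+00] 25.469056918815966 [-0.30623933  0.54474593 -1.66545652]
{'rect': [174.9, 175.9, 33.8, 33.3], 'p': 0.57}
{'rect': [229.7, 227.6, 16.4, 9.0], 'p': 0.56}
{'rect': [290.4, 174.1, 30.3, 23.1], 'p': 0.71}
{'rect': [339.5, 236.4, 27.2, 28.0], 'p': 0.65}
{'rect': [390.7, 202.5, 26.4, 23.4], 'p': 0.58}
```

View pics/b.png

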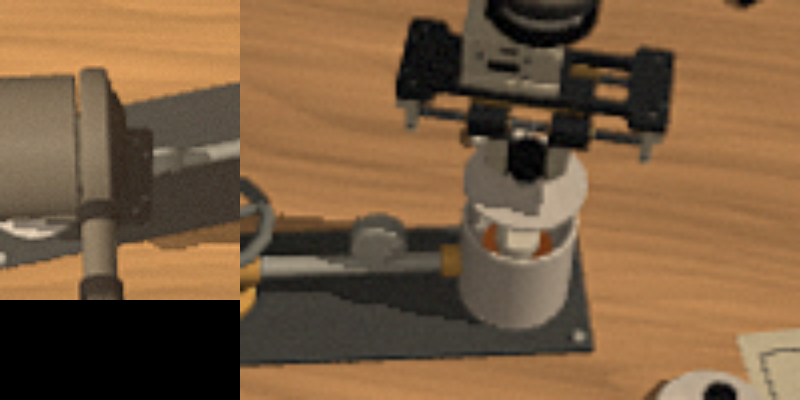

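Run:
```python
from h import *
from scipy.optimize import least_squares
s=bot.capture("scene")
a=np.linspace(0,2*np.pi,180)
def ext(c,z0,z1,r):
    P=[proj(s,[c[0]+r*np.cos(k),c[1]+r*np.sin(k),z]) for k in a for z in(z0,z1)];P=np.array(P)
    return np.r_[P.min(0),P.max(0)]
for lid in((531.3,108.6),(529.4,110.2)):
    print(lid,ext(lid,137,142,47))
print("pot",ext((531.3,108.6),98,98,45))
# silhouettes: measured lid l=275.75 r=306.75 b=186
save(s,"c.png",8,(265,155,320,220))
```

```text
(531.3, 108.6) [274.92870624 163.18280976 306.13778617 188.22140782]
(529.4, 110.2) [275.54544148 162.79860365 306.72917468 187.79774476]
pot [275.12035571 172.8400763  304.11392982 195.58106527]
```

View pics/c.png

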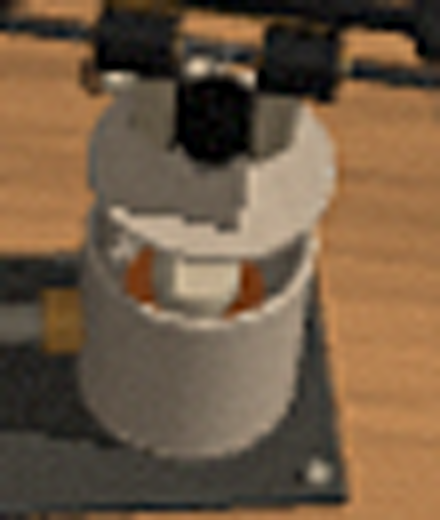

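The lid hangs about 1.5 mm to +y of the pot and slightly behind it. The lid silhouette spans columns 275.8 to 306.6 and the pot rim 275.2 to 304.3. I'll correct by x +2 and y −1.7, then descend.

step_arm(deltas=[[-2, -1.7, 0, 0, 0, 0], [-2, -1.7, 8, 0, 0, 0], [-2, -1.7, 16, 0, 0, 0], [-2, -1.7, 24, 0, 0, 0], [-2, -1.7, 28, 0, 0, 0]])

```text
time: 5.3
tool_pos: [530.8, 107.5, 147.7]
tcp_rot: [-3.142, -0.003, -3.141]
contact_force: [-0.2, -0.2, -2.0]
grip_width: 25.3
```

step_arm(deltas=[[0, 0, 2, 0, 0, 0], [0, 0, 4, 0, 0, 0], [0, 0, 6, 0, 0, 0], [0, 0, 6, 0, 0, 0]])

```text
time: 5.63
tool_pos: [531.6, 107.6, 143.3]
tcp_rot: [3.142, -0.0, -3.141]
contact_force: [0.1, 0.6, -1.4]
grip_width: 25.2
```

step_arm(deltas=[[0, 0, 1, 0, 0, 0], [0, 0, 2, 0, 0, 0], [0, 0, 3, 0, 0, 0], [0, 0, 4, 0, 0, 0], [0, 0, 4, 0, 0, 0]])

```text
time: 6.05
tool_pos: [531.5, 107.6, 139.4]
tcp_rot: [3.142, -0.0, -3.141]
contact_force: [-0.2, -0.2, -1.4]
grip_width: 25.3
```

step_arm(deltas=[[0, 0, 0.5, 0, 0, 0], [0, 0, 1, 0, 0, 0], [0, 0, 1, 0, 0, 0], [0, 0, 1, 0, 0, 0]])

```text
time: 6.38
tool_pos: [531.6, 107.6, 138.5]
tcp_rot: [3.142, 0.0, -3.141]
contact_force: [-0.2, 0.3, -1.8]
grip_width: 25.3
```

step_arm(deltas=[[0, 0, 0.5, 0, 0, 0], [0, 0, 1, 0, 0, 0], [0, 0, 1, 0, 0, 0], [0, 0, 1, 0, 0, 0]])

```text
time: 6.72
tool_pos: [531.7, 107.6, 138.4]
tcp_rot: [3.142, 0.001, -3.141]
contact_force: [-3.0, -0.1, 4.7]
grip_width: 25.4
```

step_arm(deltas=[[0, 0, 0.5, 0, 0, 0], [0, 0, 1, 0, 0, 0], [0, 0, 1, 0, 0, 0], [0, 0, 1, 0, 0, 0]])

```text
time: 7.05
tool_pos: [531.7, 107.6, 138.3]
tcp_rot: [3.142, 0.001, -3.141]
contact_force: [-5.1, -0.4, 12.4]
grip_width: 25.2
```

Contact came at the expected height, 138.4. I'll release and lift.

step_arm(deltas=[[0, 0, -1.5, 0, 0, 0], [0, 0, -1.5, 0, 0, 0], [0, 0, -1.5, 0, 0, 0], [0, 0, -1.5, 0, 0, 0], [0, 0, -1.5, 0, 0, 0]], fingers=55)

```text
time: 7.47
tool_pos: [531.6, 107.6, 137.8]
tcp_rot: [3.142, -0.0, -3.141]
contact_force: [1.0, 0.9, 0.3]
grip_width: 53.0
```

step_arm(deltas=[[0, 0, -8, 0, 0, 0], [0, 0, -25, 0, 0, 0], [0, 0, -55, 0, 0, 0], [0, 0, -85, 0, 0, 0], [0, 0, -110, 0, 0, 0]])

```text
time: 7.88
tool_pos: [531.8, 107.6, 250.5]
tcp_rot: [3.141, 0.001, -3.141]
contact_force: [1.1, 0.4, 0.4]
grip_width: 55.1
```

Run:
```python
from h import *
s=bot.capture("scene");o=bot.get_obs();print(o["time"],o["tool_pos"],o["tcp_rot"],o["grip_width"])
for b in bot.boxes_of("lid",s): print(b)
a=np.linspace(0,2*np.pi,180)
P=np.array([proj(s,[531.3+47*np.cos(k),108.6+47*np.sin(k),z]) for k in a for z in(98,103)]);print(P.min(0),P.max(0))
save(s,"d.png",6,(190,140,320,225))
```

```text
7.9333 [533.80831844 107.8011027  255.52555579] [ 3.14095208  0.00989853 -3.1412552 ] 55.084229814561034
{'rect': [288.4, 182.8, 28.2, 22.3], 'p': 0.86}
{'rect': [393.0, 201.2, 29.0, 25.8], 'p': 0.72}
{'rect': [339.9, 236.6, 27.9, 27.1], 'p': 0.65}
[274.47558135 171.33977704] [304.91131202 196.10991869]
```

View pics/d.png

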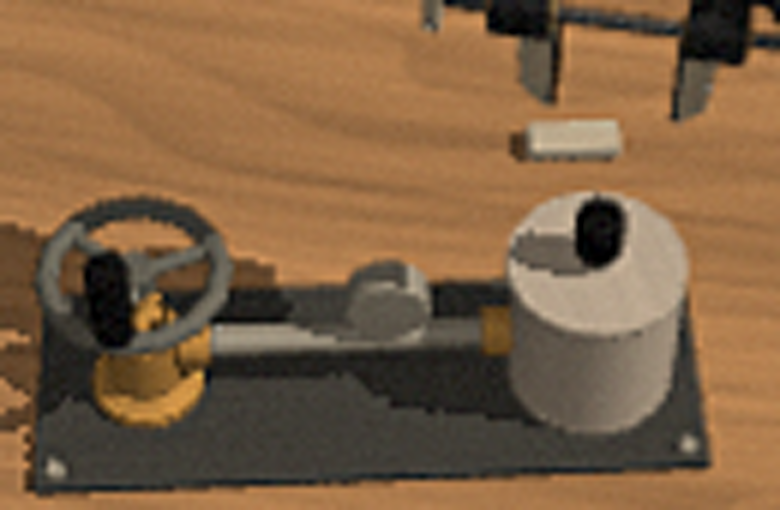

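The lid sits flat on the pot: its top spans rows 172 to 196, against a predicted 171 to 196. The wheel hasn't moved, and the handle is at its front-left in the view. Next I go to the handle.

step_arm(deltas=[[-8, -18, 0, 0, 0, 0], [-21, -50, 0, 0, 0, 0], [-35, -82, 0, 0, 0, 0], [-49, -114, 0, 0, 0, 0], [-62, -146, 0, 0, 0, 0]])

```text
time: 8.4
tool_pos: [593.9, -39.7, 247.6]
tcp_rot: [3.141, -0.001, -3.141]
contact_force: [0.8, -0.1, -0.2]
grip_width: 55.0
```

step_arm(deltas=[[-13, -31, 0, 0, 0, 0], [-26, -62, 0, 0, 0, 0], [-33, -78, 8, 0, 0, 0], [-35, -83, 25, 0, 0, 0], [-35, -83, 45, 0, 0, 0]])

```text
time: 8.82
tool_pos: [629.2, -123.2, 202.2]
tcp_rot: [-3.141, 0.001, 3.139]
contact_force: [-0.1, 0.3, -0.3]
grip_width: 55.4
```

step_arm(deltas=[[0, 0, 0, 0, 0, 0], [0, 0, 0, 0, 0, 0], [0, 0, 0, 0, 0, 0]])

```text
time: 9.07
tool_pos: [628.9, -120.8, 203.7]
tcp_rot: [3.142, 0.001, -3.141]
contact_force: [-0.2, 0.6, 0.8]
grip_width: 54.8
```

Run:
```python
from h import *
s=bot.capture("scene");t=bot.capture("top");o=bot.get_obs();print(o["time"],o["tool_pos"],o["tcp_rot"],o["grip_width"])
save(s,"e.png",6,(170,120,290,215))
for b in bot.boxes_of("handle",s): print(b)
print("tcp",proj(s,o["tool_pos"]),"handle top/bot pred",proj(s,[628.8,-121.3,167]),proj(s,[628.8,-121.3,113]))
```

```text
9.1667 [ 629.19230927 -120.93240409  204.50488951] [-3.14103782e+00  2.20254672e-03 -3.14057519e+00] 55.019520347727635
{'rect': [207.4, 189.8, 8.1, 13.1], 'p': 0.5}
tcp [206.31120696 175.84606649] handle top/bot pred [207.50809107 184.03662391] [209.25777233 195.28669026]
```

View pics/e.png

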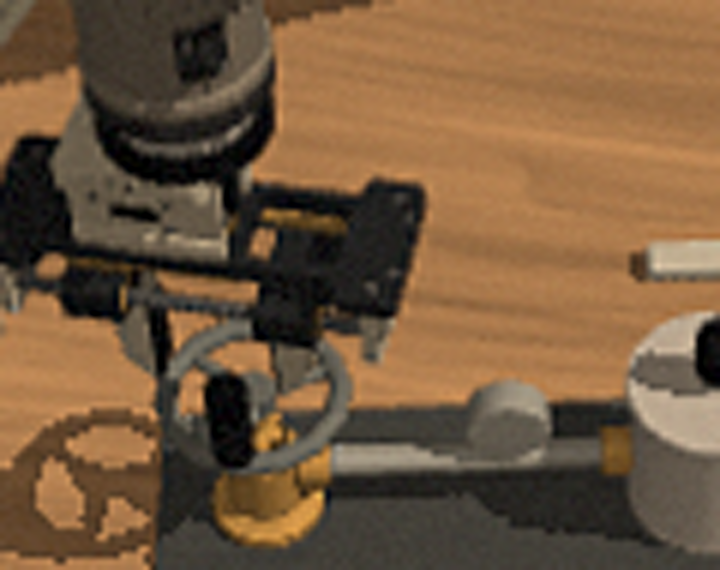

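The jaws straddle the handle, which is at about (208,190) px as predicted. I'll descend to z = 146 and close.

step_arm(deltas=[[0, 0, 15, 0, 0, 0], [0, 0, 30, 0, 0, 0], [0, 0, 43, 0, 0, 0], [0, 0, 53, 0, 0, 0], [0, 0, 58, 0, 0, 0]])

```text
time: 9.63
tool_pos: [628.4, -121.0, 144.3]
tcp_rot: [3.141, -0.001, -3.141]
contact_force: [-0.6, -0.8, -0.2]
grip_width: 55.0
```

step_arm(deltas=[[0, 0, 0, 0, 0, 0], [0, 0, 0, 0, 0, 0], [0, 0, 0, 0, 0, 0], [0, 0, 0, 0, 0, 0], [0, 0, 0, 0, 0, 0]], fingers=10)

```text
time: 10.05
tool_pos: [629.0, -121.5, 145.8]
tcp_rot: [-3.141, 0.001, -3.141]
contact_force: [0.3, -0.6, 0.4]
grip_width: 26.2
```

step_arm(deltas=[[0, 0, 0, 0, 0, 0], [0, 0, 0, 0, 0, 0], [0, 0, 0, 0, 0, 0]])

```text
time: 10.3
tool_pos: [628.9, -121.5, 145.6]
tcp_rot: [-3.141, 0.001, -3.141]
contact_force: [-0.7, -0.1, 2.6]
grip_width: 21.3
```

```bash
cat > arc.py <<'E'
import sys,numpy as np
# arc.py start_angle_deg step_deg n : tool rows (tool x=-X, y=+Y), 5 rows per call
th,st,n=map(float,sys.argv[1:4]); th=np.radians(th); st=np.radians(st)
for k in range(0,int(n),5):
    a0=th+k*st; r=[]
    for j in range(1,min(5,int(n)-k)+1):
        a=a0+j*st; r.append([round(-45*(np.cos(a)-np.cos(a0)),1),round(45*(np.sin(a)-np.sin(a0)),1)])
    print(round(np.degrees(a0+5*st),1),r)
E
python3 arc.py 4.4 -15 15
```

```text
-70.6 [[np.float64(0.6), np.float64(-11.7)], [np.float64(4.3), np.float64(-22.9)], [np.float64(10.7), np.float64(-32.7)], [np.float64(19.4), np.float64(-40.6)], [np.float64(29.9), np.float64(-45.9)]]
-145.6 [[np.float64(11.5), np.float64(-2.4)], [np.float64(23.2), np.float64(-1.8)], [np.float64(34.4), np.float64(1.9)], [np.float64(44.2), np.float64(8.3)], [np.float64(52.1), np.float64(17.0)]]
-220.6 [[np.float64(5.3), np.float64(10.5)], [np.float64(7.7), np.float64(22.0)], [np.float64(7.1), np.float64(33.7)], [np.float64(3.5), np.float64(44.9)], [np.float64(-3.0), np.float64(54.7)]]
```

step_arm(deltas=[[0.6, -11.7, 0, 0, 0, 0], [4.3, -22.9, 0, 0, 0, 0], [10.7, -32.7, 0, 0, 0, 0], [19.4, -40.6, 0, 0, 0, 0], [29.9, -45.9, 0, 0, 0, 0]])

```text
time: 10.72
tool_pos: [598.3, -167.6, 145.5]
tcp_rot: [3.14, 0.0, 3.141]
contact_force: [-0.8, 10.0, 7.0]
grip_width: 21.6
```

step_arm(deltas=[[0, 0, 0, 0, 0, 0], [0, 0, 0, 0, 0, 0], [0, 0, 0, 0, 0, 0]])

```text
time: 10.97
tool_pos: [597.7, -167.7, 145.5]
tcp_rot: [3.141, -0.001, 3.141]
contact_force: [-3.0, 4.1, 5.9]
grip_width: 21.4
```

step_arm(deltas=[[11.5, -2.4, 0, 0, 0, 0], [23.2, -1.8, 0, 0, 0, 0], [34.4, 1.9, 0, 0, 0, 0], [44.2, 8.3, 0, 0, 0, 0], [52.1, 17, 0, 0, 0, 0]])

```text
time: 11.38
tool_pos: [547.3, -151.1, 145.6]
tcp_rot: [-3.141, 0.004, 3.14]
contact_force: [9.2, 4.3, -0.9]
grip_width: 21.4
```

step_arm(deltas=[[2, 3.5, 0, 0, 0, 0], [2, 3.5, 0, 0, 0, 0], [2, 3.5, 0, 0, 0, 0]])

```text
time: 11.63
tool_pos: [544.9, -147.1, 145.5]
tcp_rot: [3.142, 0.001, 3.142]
contact_force: [1.2, 3.2, 5.2]
grip_width: 21.3
```

```bash
python3 arc.py -150.6 -2.4 10|sed 's/np.float64//g'
```

```text
-162.6 [[(0.9), (1.7)], [(1.7), (3.4)], [(2.5), (5.1)], [(3.1), (6.8)], [(3.7), (8.6)]]
-174.6 [[(0.5), (1.8)], [(1.0), (3.6)], [(1.3), (5.5)], [(1.6), (7.3)], [(1.9), (9.2)]]
```

step_arm(deltas=[[0.9, 1.7, 0, 0, 0, 0], [1.7, 3.4, 0, 0, 0, 0], [2.5, 5.1, 0, 0, 0, 0], [3.1, 6.8, 0, 0, 0, 0], [3.7, 8.6, 0, 0, 0, 0]])

```text
time: 12.05
tool_pos: [541.4, -139.3, 145.5]
tcp_rot: [-3.14, 0.001, 3.141]
contact_force: [1.0, -0.6, 5.6]
grip_width: 21.6
```

step_arm(deltas=[[0.5, 1.8, 0, 0, 0, 0], [0.5, 1.8, 0, 0, 0, 0], [0.5, 1.8, 0, 0, 0, 0]])

```text
time: 12.3
tool_pos: [540.7, -137.2, 145.5]
tcp_rot: [-3.141, 0.001, 3.141]
contact_force: [1.1, -0.1, 6.9]
grip_width: 21.4
```

step_arm(deltas=[[0.2, 1, 0, 0, 0, 0], [0.2, 1, 0, 0, 0, 0], [0.2, 1, 0, 0, 0, 0]])

```text
time: 12.55
tool_pos: [540.5, -136.4, 145.5]
tcp_rot: [-3.14, 0.001, 3.141]
contact_force: [1.0, -0.1, 6.7]
grip_width: 21.2
```

step_arm(deltas=[[0.2, 1, 0, 0, 0, 0], [0.2, 1, 0, 0, 0, 0], [0.2, 1, 0, 0, 0, 0]])

```text
time: 12.8
tool_pos: [540.3, -135.5, 145.5]
tcp_rot: [-3.14, 0.001, 3.141]
contact_force: [1.0, -1.4, 6.5]
grip_width: 21.8
```

step_arm(deltas=[[0.2, 1, 0, 0, 0, 0], [0.2, 1, 0, 0, 0, 0], [0.2, 1, 0, 0, 0, 0]])

```text
time: 13.05
tool_pos: [540.1, -134.6, 145.5]
tcp_rot: [-3.14, 0.001, 3.141]
contact_force: [1.0, -2.3, 6.5]
grip_width: 21.3
```

step_arm(deltas=[[0.2, 1, 0, 0, 0, 0], [0.2, 1, 0, 0, 0, 0], [0.2, 1, 0, 0, 0, 0]])

```text
time: 13.3
tool_pos: [540.1, -134.6, 145.5]
tcp_rot: [-3.138, 0.001, 3.141]
contact_force: [0.5, -4.9, 5.3]
grip_width: 21.8
```

step_arm(deltas=[[0.2, 1, 0, 0, 0, 0], [0.2, 1, 0, 0, 0, 0], [0.2, 1, 0, 0, 0, 0]])

```text
time: 13.55
tool_pos: [540.1, -134.5, 145.6]
tcp_rot: [-3.137, 0.002, 3.141]
contact_force: [1.3, -9.4, 3.7]
grip_width: 21.5
```

step_arm(deltas=[[0.2, 1, 0, 0, 0, 0], [0.2, 1, 0, 0, 0, 0], [0.2, 1, 0, 0, 0, 0]])

```text
time: 13.8
tool_pos: [540.1, -134.4, 145.6]
tcp_rot: [-3.135, 0.002, 3.141]
contact_force: [2.6, -13.8, 3.4]
grip_width: 21.0
```

The stop shows at TCP (540.1, −134.5), a wheel angle of about −167.6°. Position held while the force rose to 14 N, and the station yaw predicted −167.4°. Now two turns counterclockwise.

```bash
python3 arc.py -167.6 18 20|sed 's/np.float64//g'
```

```text
-77.6 [[(-5.1), (-13.1)], [(-14.1), (-24.0)], [(-25.9), (-31.6)], [(-39.6), (-35.1)], [(-53.6), (-34.3)]]
12.4 [[(-13.1), (5.1)], [(-24.0), (14.1)], [(-31.6), (25.9)], [(-35.1), (39.6)], [(-34.3), (53.6)]]
102.4 [[(5.1), (13.1)], [(14.1), (24.0)], [(25.9), (31.6)], [(39.6), (35.1)], [(53.6), (34.3)]]
192.4 [[(13.1), (-5.1)], [(24.0), (-14.1)], [(31.6), (-25.9)], [(35.1), (-39.6)], [(34.3), (-53.6)]]
```

step_arm(deltas=[[-5.6, -15.9, 0, 0, 0, 0], [-14.6, -26.8, 0, 0, 0, 0], [-26.4, -34.4, 0, 0, 0, 0], [-40.1, -37.9, 0, 0, 0, 0], [-54.1, -37.1, 0, 0, 0, 0]])

```text
time: 14.22
tool_pos: [593.1, -168.9, 145.5]
tcp_rot: [-3.141, -0.001, 3.14]
contact_force: [-4.3, 4.1, 9.1]
grip_width: 21.5
```

step_arm(deltas=[[0, 0, 0, 0, 0, 0], [0, 0, 0, 0, 0, 0]])

```text
time: 14.38
tool_pos: [594.4, -168.5, 145.6]
tcp_rot: [-3.14, 0.002, -3.141]
contact_force: [2.6, -1.1, 7.6]
grip_width: 21.6
```

step_arm(deltas=[[-13.1, 5.1, 0, 0, 0, 0], [-24, 14.1, 0, 0, 0, 0], [-31.6, 25.9, 0, 0, 0, 0], [-35.1, 39.6, 0, 0, 0, 0], [-34.3, 53.6, 0, 0, 0, 0]])

```text
time: 14.8
tool_pos: [628.2, -115.1, 145.5]
tcp_rot: [-3.139, 0.0, 3.141]
contact_force: [-5.1, -3.8, 8.4]
grip_width: 21.6
```

step_arm(deltas=[[5.1, 13.1, 0, 0, 0, 0], [14.1, 24, 0, 0, 0, 0], [25.9, 31.6, 0, 0, 0, 0], [39.6, 35.1, 0, 0, 0, 0], [53.6, 34.3, 0, 0, 0, 0]])

```text
time: 15.22
tool_pos: [574.3, -80.5, 145.5]
tcp_rot: [-3.139, 0.002, -3.141]
contact_force: [4.8, -9.7, 2.7]
grip_width: 21.3
```

step_arm(deltas=[[13.1, -5.1, 0, 0, 0, 0], [24, -14.1, 0, 0, 0, 0], [31.6, -25.9, 0, 0, 0, 0], [35.1, -39.6, 0, 0, 0, 0], [34.3, -53.6, 0, 0, 0, 0]])

```text
time: 15.63
tool_pos: [539.8, -134.0, 145.6]
tcp_rot: [3.141, 0.001, 3.141]
contact_force: [9.3, 4.4, 2.1]
grip_width: 21.6
```

step_arm(deltas=[[0, 0, 0, 0, 0, 0], [0, 0, 0, 0, 0, 0]])

```text
time: 15.8
tool_pos: [540.2, -135.0, 145.5]
tcp_rot: [-3.14, 0.001, 3.14]
contact_force: [1.4, -1.3, 7.7]
grip_width: 21.3
```

One turn is done. Now the second.

step_arm(deltas=[[-5.1, -13.1, 0, 0, 0, 0], [-14.1, -24, 0, 0, 0, 0], [-25.9, -31.6, 0, 0, 0, 0], [-39.6, -35.1, 0, 0, 0, 0], [-53.6, -34.3, 0, 0, 0, 0]])

```text
time: 16.22
tool_pos: [593.0, -168.9, 145.4]
tcp_rot: [-3.141, -0.002, 3.14]
contact_force: [-3.9, 3.9, 9.9]
grip_width: 21.2
```

step_arm(deltas=[[-13.1, 5.1, 0, 0, 0, 0], [-24, 14.1, 0, 0, 0, 0], [-31.6, 25.9, 0, 0, 0, 0], [-35.1, 39.6, 0, 0, 0, 0], [-34.3, 53.6, 0, 0, 0, 0]])

```text
time: 16.63
tool_pos: [628.1, -114.9, 145.5]
tcp_rot: [-3.14, -0.0, 3.141]
contact_force: [-4.1, -3.8, 9.9]
grip_width: 21.5
```

step_arm(deltas=[[5.1, 13.1, 0, 0, 0, 0], [14.1, 24, 0, 0, 0, 0], [25.9, 31.6, 0, 0, 0, 0], [39.6, 35.1, 0, 0, 0, 0], [53.6, 34.3, 0, 0, 0, 0]])

```text
time: 17.05
tool_pos: [574.2, -80.5, 145.5]
tcp_rot: [-3.139, 0.002, -3.141]
contact_force: [5.5, -10.4, 3.7]
grip_width: 21.2
```

step_arm(deltas=[[13.1, -5.1, 0, 0, 0, 0], [24, -14.1, 0, 0, 0, 0], [31.6, -25.9, 0, 0, 0, 0], [34.8, -37.5, 0, 0, 0, 0], [35, -50, 0, 0, 0, 0]])

```text
time: 17.47
tool_pos: [539.2, -130.2, 145.5]
tcp_rot: [3.141, 0.001, 3.141]
contact_force: [8.7, 3.4, 4.4]
grip_width: 21.2
```

step_arm(deltas=[[0, 0, 0, 0, 0, 0], [0, 0, 0, 0, 0, 0], [0, 0, 0, 0, 0, 0]])

```text
time: 17.72
tool_pos: [539.4, -130.9, 145.5]
tcp_rot: [-3.141, 0.001, 3.141]
contact_force: [2.1, -1.2, 7.9]
grip_width: 21.7
```

step_arm(deltas=[[-0.2, -1.2, 0, 0, 0, 0], [-0.5, -2.4, 0, 0, 0, 0], [-0.7, -3.6, 0, 0, 0, 0], [-0.7, -3.6, 0, 0, 0, 0], [-0.7, -3.6, 0, 0, 0, 0]])

```text
time: 18.13
tool_pos: [539.8, -133.6, 145.5]
tcp_rot: [-3.142, -0.0, 3.141]
contact_force: [1.6, 0.7, 8.4]
grip_width: 21.2
```

Run:
```python
from h import *
for i in range(3):
    s=bot.capture("scene");o=bot.get_obs();print(o["time"],o["tool_pos"],o["grip_width"],o["contact_force"])
save(s,"f.png",5,(140,120,300,235))
```

```text
18.1833 [ 539.8552551  -133.59362666  145.49301468] 21.46087248057621 [1.16055065 0.11252566 9.09965675]
18.2333 [ 539.8794906  -133.61674212  145.51535854] 21.435301224242576 [1.85263996 1.70447077 8.44683548]
18.2833 [ 539.83673286 -133.61339831  145.46970886] 21.29012439657483 [1.53017927 0.46295415 8.56337304]
```

View pics/f.png

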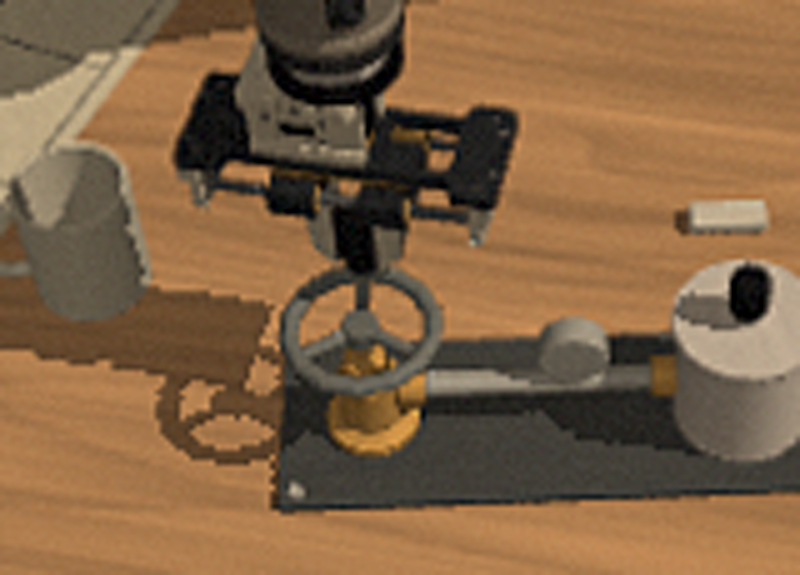

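The handle is still between the fingers at about (360,240), and the lid is seated. TCP y is 1 mm short of the stop's azimuth, so I'll trim it.

step_arm(deltas=[[-0.2, -0.5, 0, 0, 0, 0], [-0.2, -1, 0, 0, 0, 0], [-0.2, -1, 0, 0, 0, 0], [-0.2, -1, 0, 0, 0, 0]])

```text
time: 18.62
tool_pos: [540.0, -134.4, 145.5]
tcp_rot: [3.141, -0.0, 3.142]
contact_force: [1.9, 1.6, 8.0]
grip_width: 21.7
```

step_arm(deltas=[[0, 0, 0, 0, 0, 0], [0, 0, 0, 0, 0, 0], [0, 0, 0, 0, 0, 0], [0, 0, 0, 0, 0, 0], [0, 0, 0, 0, 0, 0]])

```text
time: 19.03
tool_pos: [540.0, -134.4, 145.5]
tcp_rot: [3.141, -0.0, -3.142]
contact_force: [1.0, 1.6, 9.3]
grip_width: 21.4
```

```bash
python3 -c "
from h import *
print(bot.close_job()); o=bot.get_obs(); print(o['time'],o['tool_pos'],o['grip_width'])"
```

```text
the job is handed in; nothing more can be done
None
the job is handed in; nothing more can be done
```

The job is done and handed in at about 19 s of the 72 s allowed. The hand-in gives no verdict.

- **Lid:** I took the look-alike nearest the base, at about (493, 308) mm, and set it on the pot. Contact came at the expected seated height, with TCP z at 138.4 mm. After release, the picture showed it flat and centred on the pot.
- **Closing the valve:** I gripped the handle and turned the wheel clockwise to its stop. The stop is at TCP (540.1, −134.5) mm, an angle of −167.6°. The station's measured yaw predicted −167.4°, and the position held while the push rose to 14 N.
- **Backing off:** I turned it two full turns counterclockwise and trimmed the setting to TCP (540.0, −134.4) mm. That is within about 0.2 mm, or roughly 0.3°, of the stop position. The fingers were still closed on the handle at 21.4 mm, where 22 mm is nominal.

**Checks:** The highest contact force I read was about 15 N. I measured nothing on the mug, ink jar or eraser after the moves. The mug and eraser show upright and clear in the last picture; the ink jar is outside it, and the arm never went near it. A steady vertical force of about 8–9 N on the gripped handle remained at the end. Everything else agreed.

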